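# Lock the pad carrier with the slotted disc and bar

### The arm

A 7-joint arm with a two-finger parallel gripper is mounted at the origin on the work surface. World frame = base frame: x ahead of the robot, y to its left, z up, the work surface at z = 0. Lengths are in m, angles in rad, forces in N, time in s.
With the tool pointing down it reaches from about 0.425 to 0.95 m from the base axis. Payload 4.7 kg.
Tool frame: the origin (TCP) lies on the centre line of the jaws, within the pads' length; the fingertips stand robot.nose_length ahead of it and the grasp point (between the pads) lies 8 mm behind it (robot.nose_length is the distance from the TCP to the fingertips, in m); z points along the fingers, x is the direction in which the jaws open and shut, and the axes are right-handed (so a half turn about z gives the same grasp; the last joint's range is limited). The gripper opens to 85 mm and grips with 20 to 120 N. Pads are 22 mm wide; open, the fingers measure 114 mm over their backs; the gripper's body (76 mm by 85 mm) begins 54 mm behind the grasp point. The pads swing forward as they close: fully open they stand 13 mm farther back than shut.
Start: joints at [1.199, 0.469, -0.049, 1.532, 0.024, 1.141, -0.082], TCP at [0.227, -0.636, 0.242] pointing down, gripper open.
Joint ranges: [-2.59, 2.59], [-0.33, 1.99], [-1.39, 1.29], [0.1, 2.45], [-1.04, 4.18], [0.21, 1.99], [-2.66, 2.66]. Speed limits (rad/s): [2.57, 2.57, 3.14, 3.14, 3.14, 3.14, 3.14].

### API

Orientations are given as [roll, pitch, yaw] about the fixed x, y, z axes, in that order (R = Rz(yaw) Ry(pitch) Rx(roll)).
In Python, from plant import robot gives the robot as it stands. Calls block until the motion is done:
- robot.goto(position, orientation): joint-space move of the TCP to a pose.
- robot.move_straight(position, vel=0.15, attitude=None, contact_N=None): straight line of the TCP; attitude=None keeps the orientation; vel is the mean speed in m/s. With contact_N (N) it stops when the force on the tool has changed by that much, and returns True; else False.
- robot.move_joints(angles): joint-space move.
- robot.grip(opening, strength=None): opening from 0.0 (shut) to 1.0 (fully open); strength is the grip in N (None keeps the last); returns when the fingers have stopped.
- robot.sleep(seconds).
- robot.inverse_kinematics(position, orientation): joint angles nearest the present ones, or None.
- robot.sense(): the state.
- robot.grab_frame(name): name is "scene" or "top"; returns a dict with "image" (384x512x3 uint8, red, green, blue), "range_z" (384x512 float32, m along the optical axis (not along the pixel's ray), 0 where there is no reading), "fx", "fy", "cx", "cy" (pixels), "R" (3x3) and "t" (3): a world point X has camera coordinates R X + t. Camera axes: x right, y down, z forward; pixel columns grow to the right and rows downward; lengths in m; the calibration is good to about 2 mm. A picture is of the moment at which its call begins.
A pose or a line that the arm cannot do raises robot.IKError and nothing moves.
- robot.close_job(): hands the job in, once; it reports no verdict.
The state is a dict: "t": time; "joint_pos": joint angles; "joint_velocities": joint speeds; "effort": joint torques, N m; "tcp_pos": TCP position; "tcp_rot": TCP orientation; "wrist_force": force on the tool from outside, world axes, zero at the start; "torque": the same for the moment, N m; "opening": opening from 0.0 (shut) to 1.0 (fully open).
Only numpy, scipy, OpenCV 4.12 (cv2) and the standard library are available. Lean on these libraries where they do the work, as an engineer would, in place of code of your own. Each camera call takes 0.05 s, during which the arm holds its last target.

### The job

Lock the pad carrier into the rebuild fixture: push on an upright stud of the slotted steel disc to turn it until its slot lines up with the locking bar, then push the bar by its upright end plate through the slot until it is fully home in the notch of the pad carrier. Do it all by pushing with the fingertips: do not lift the bar out of its channel, and leave the loose parts, canisters and wrench around the fixture standing or lying where they are.

Things in the scene. Friction and masses are not known exactly. Their poses are not given: they have to be found in the camera images.
- fixture: Fixed rebuild fixture, placed and yawed (within 0.4 rad) anew each time. Origin on the bench surface right under the disc's vertical axis; z up, +y the way the bar is pushed, x across it. Grey base plate 110 mm wide (x), 12 mm thick, y -185 to +128 mm. It carries the bar channel (-y side), the disc and the dark cast iron pad carrier (+y side).
- channel_end (a point): Disc-side end of the open-topped aluminium bar channel, on its centre line at the height of its wall tops (30 mm), 44 mm before the disc's axis. The channel runs from here to fixture y = -175 mm; 14 mm wide inside, 34 mm over the walls, floor at height 20 mm.
- notch_end (a point): Foot of the end wall of the pad carrier's open-topped notch, 66 mm beyond the disc's axis, height 19 mm. The notch is 16 mm wide, 22 mm deep along y and faces the disc. The carrier is 164 mm wide (x); its cross beam spans fixture y 44 to 86 mm, top at height 36 mm; its two round-topped arms stand at x = -70 and 70 mm, y 46 to 130 mm, tops at height 59 mm.
- disc (a joint): Angle (rad) of the slotted disc about the fixture's z, counterclockwise positive from above, limits -0.25 to 3.39; starts at 0.5 to 2.64. At 0 and at pi the slot lies along the bar: either will do, within 0.09 rad, and it turns either way. Light friction (0.08 N m, about 3 N at a stud) holds it where it is left. The bar's tapered nose centres the slot from about 0.1 rad off.
- disc_top (a point): Centre of the slotted steel disc at the height of its top (36 mm). The disc is 80 mm across; a straight open-topped slot 15 mm wide, floor at height 19.5 mm, runs right across it through the centre. With the slot askew the rim blocks the bar.
- stud_a (a point): Top centre (height 66 mm) of one of the two round upright studs on the disc, 14 mm in diameter, 30 mm tall above the disc's top, 28 mm from the disc's axis. The studs stand on a line square to the slot: seen in the fixture's frame, stud a is at the joint's angle from +x (so at +x when the joint is 0).
- stud_b (a point): Top centre of the other stud, the same, diametrically opposite stud a.
- bar: Loose steel locking bar, 175 mm long (its y), 12 mm wide, 14 mm high, 0.4 kg, lying in the channel, underside at height 20 mm. Origin at mid-length on its underside; +y towards the nose, which tapers to 5 mm wide over 14 mm. Starts with the origin at fixture y -150 to -137 mm. Home: nose against the notch's end wall, origin at y = -21.5 mm (up to 6 mm short counts). Slides with 2 to 6 N.
- bar_plate (a point): Centre of the rear face, to push on, of the upright steel end plate on the bar's rear end: 87.5 mm behind the bar's origin, height 46 mm over the bench. The plate is 36 mm wide (x), 12 mm thick and reaches from the bar's top (height 34 mm) to height 58 mm. With the bar home this point is at fixture y = -109 mm.
- canister_a: Loose clear plastic screw-top canister with a white lid, 60 mm in diameter, 85 mm tall, standing beyond the disc at the fixture's +x side. Origin at the centre of its foot. Leave it.
- canister_b: Loose clear canister with a white lid, 72 mm in diameter, 100 mm tall, to the right. Origin at the centre of its foot. Leave it.
- bolt: Loose steel caliper mounting bolt standing on its head, 56 mm tall, flange 26 mm across, near the fixture's -x edge beside the disc. Origin at the centre of its foot. Leave it.
- sleeve: Loose bronze guide sleeve standing on end, 24 mm in diameter, 38 mm tall, near the fixture's +x edge beside the channel. Origin at the centre of its foot. Leave it.
- piston_cup: Loose black nylon piston cup, 48 mm in diameter, 32 mm tall, near the fixture's -x edge beside the channel. Origin at the centre of its foot. Leave it.
- wrench: Loose steel wrench 190 mm long lying flat along its x, to the right and near the robot. Origin under its middle. Leave it.
Things that resemble listed ones, but are neither listed nor needed, are in the scene too. What is meant by the bar is not blue or green, and is the larger of those in its own colour.

How it is judged:
On the way, in this order (a step that is already met when the one before it is completed fails the run):
1. the disc's slot is lined up with the bar (within 0.09 rad) ((value of joint disc between -0.09 and 0.09 rad or value of joint disc between 3.0516 and 3.2316 rad)), for 0.2 s.
2. the bar is pushed fully home through the slot into the pad carrier's notch ((value of joint disc between -0.09 and 0.09 rad or value of joint disc between 3.0516 and 3.2316 rad) and y of bar in the frame of fixture above -0.0275 m and x of bar in the frame of fixture between -0.004 and 0.004 m and z of bar in the frame of fixture between 0.015 and 0.024 m and angle between the y axis of bar and the y axis of fixture, either way round below 0.06 rad), for 0.2 s.
At the end, for the whole second after the job is handed in: The disc's slot lies along the bar within 0.09 rad (joint near 0 or near pi); the bar lies flat in its channel (underside 15 to 24 mm over the bench, within 4 mm of the centre line and 0.06 rad of its direction) with its nose at most 6 mm short of the notch's end wall; bar and disc are at rest (all of step 2 and linear speed of bar below 0.01 m/s and velocity of joint disc between -0.05 and 0.05 rad/s); the robot touches nothing.
It fails at once if the bar is lifted more than 12 mm (height (world z) of bar above 0.032 m).
It fails at once if a loose part, canister or the wrench is moved more than 20 mm or lifted (distance of any of canister_a, canister_b, bolt, sleeve, piston_cup, wrench from where it was at the start of the episode above 0.02 m).
It fails at once if a standing part or canister is tipped over (angle between any of canister_a, canister_b, bolt, sleeve, piston_cup's own z axis and vertical above 0.5 rad).
It also fails if it takes over 54 s, if anything falls off the work surface, if the arm or the gripper's body presses on something with over 40 N, if the wrist force passes 120 N, or if a joint passes its speed limit or range.

## Working session

There is one attempt and no reset: what is moved stays moved. The work goes in short steps, each a Python script; the robot and the scene stay as the last script left them, time stands still between calls to the robot, and variables do not carry over. Pictures are saved under pics/ and viewed, and the job is handed in when it is done.

```bash
mkdir -p pics; ls; python3 - <<'E'
from plant import robot
import cv2,pickle
s=robot.sense();print(s, robot.nose_length)
for n in("scene","top"):
    f=robot.grab_frame(n);pickle.dump(f,open(n+'.pkl','wb'))
    cv2.imwrite(f'pics/{n}0.png',f['image'][:,:,::-1])
    print(n,f['fx'],f['fy'],f['cx'],f['cy'],f['R'],f['t'])
E
```

```text
pics
{'t': 0.0, 'joint_pos': array([ 1.19906641,  0.46945629, -0.04857268,  1.53372918,  0.02411673,
        1.14096453, -0.08233193]), 'joint_velocities': array([-0.00115256, -0.00177208, -0.00089284, -0.00114865,  0.0003793 ,
        0.00168556,  0.00143634]), 'effort': array([-6.96255993e-04, -5.10320878e+01, -4.64319927e-02, -2.37720519e+01,
        1.08200530e-02,  7.50776235e-03, -4.17342640e-07]), 'tcp_pos': array([ 0.226706  , -0.63518522,  0.24123638]), 'tcp_rot': array([ 3.14149514e+00,  1.96882867e-03, -1.22797892e+00]), 'wrist_force': array([ 0.88450836, -0.05856291,  0.13278757]), 'torque': array([-0.05070512, -0.01811948, -0.0317935 ]), 'opening': 1.0045079380755089} 0.011
scene 380.02203570586414 380.02203570586414 256.1407809968988 192.45341027652213 [[ 0.24845398  0.96864049  0.00249302]
 [ 0.51003972 -0.12863508 -0.85047781]
 [-0.82348655  0.21257614 -0.52600503]] [-0.04349487 -0.20130327  1.45612298]
top 463.9269106847077 463.9269106847077 252.6535888236447 182.80312740423426 [[ 0.01677062 -0.99983622 -0.00680306]
 [-0.98267313 -0.01522586 -0.1847206 ]
 [ 0.18458677  0.00978306 -0.98276753]] [-0.07991128  0.52539853  1.30325173]
```

View pics/scene0.png

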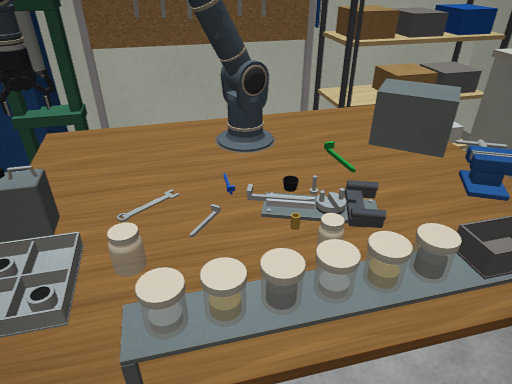

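View pics/top0.png

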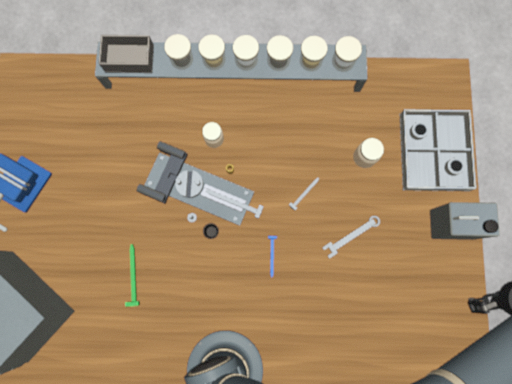

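The top view shows the fixture at about (200,190) px. There are four bar-like parts:
- The steel bar in the channel, with its plate at about (258,211).
- A small loose steel bar at (305,192).
- A blue bar at (272,255).
- A green bar at (132,275).

The channel bar fits: it is neither blue nor green and is the larger of the two steel ones. I'll confirm this in an enlarged crop.

```bash
python3 - <<'E'
import cv2
im=cv2.imread('pics/top0.png')
cv2.imwrite('pics/crop_top.png',cv2.resize(im[130:250,130:330],None,fx=4,fy=4,interpolation=cv2.INTER_CUBIC))
im=cv2.imread('pics/scene0.png')
cv2.imwrite('pics/crop_scene.png',cv2.resize(im[160:260,230:400],None,fx=4.6,fy=4.6,interpolation=cv2.INTER_CUBIC))
E
```

```text
(no output)
```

View pics/crop_top.png

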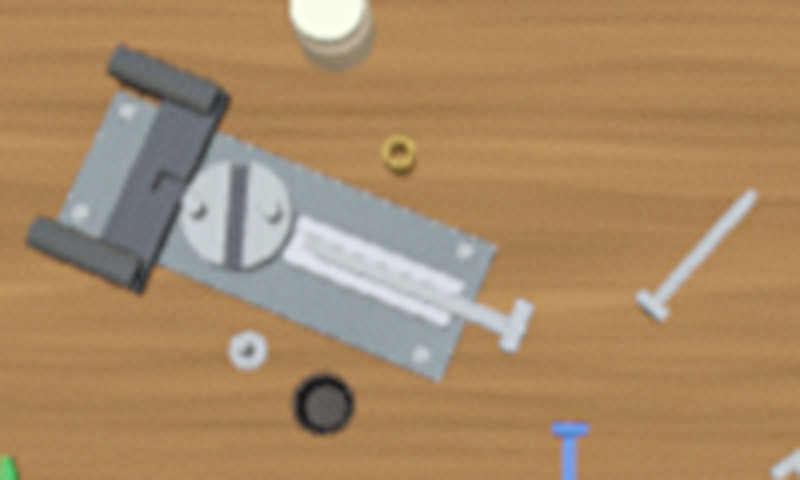

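View pics/crop_scene.png

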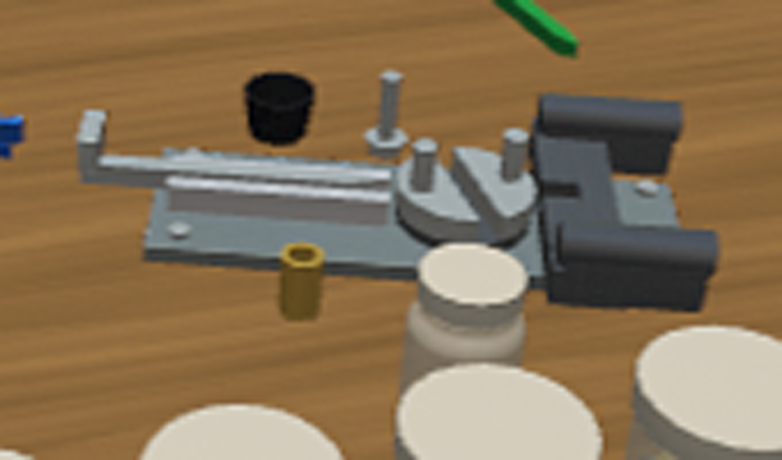

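The crop confirms that the bar in the channel is the larger steel one, with its end plate at crop (515,325). The loose steel one at (700,250) is thinner. The disc's slot is at crop (236,215) and the studs are at (198,209) and (272,211). Next I'll measure these.

```bash
cat > h.py <<'E'
import numpy as np,cv2,pickle
def proj(f,X):
    c=f['R']@np.asarray(X)+f['t'];return np.array([f['fx']*c[0]/c[2]+f['cx'],f['fy']*c[1]/c[2]+f['cy']])
def ray(f,uv,z):
    uv=np.atleast_2d(uv).astype(float)
    d=np.c_[(uv[:,0]-f['cx'])/f['fx'],(uv[:,1]-f['cy'])/f['fy'],np.ones(len(uv))]@f['R']
    o=-f['R'].T@f['t'];s=(z-o[2])/d[:,2];return (o+s[:,None]*d)[:,:2]
def cloud(f):
    h,w=f['range_z'].shape;u,v=np.meshgrid(np.arange(w),np.arange(h));z=f['range_z']
    P=np.stack([(u-f['cx'])/f['fx']*z,(v-f['cy'])/f['fy']*z,z],-1)
    return (P-f['t'])@f['R']
E
python3 - <<'E'
from h import *
f=pickle.load(open('top.pkl','rb'));W=cloud(f)
im=f['image'];hsv=cv2.cvtColor(im,cv2.COLOR_RGB2HSV);g=im.mean(2)
z=W[...,2]
print('bench z',np.median(z[230:250,150:250]))
roi=np.zeros(z.shape,bool);roi[160:216,135:270]=1
# base plate / whole fixture mask low sat
m=(hsv[...,1]<60)&roi
print(np.round(z[165:205:2,168:204:2]*1000).astype(int))
print(np.round(z[195:222,244:270]*1000).astype(int))
E
```

```text
bench z -0.0003312645246943732
[[  36   39   41   38   34   36   31   15    7   12   16   11   -2    0
     1   -3   -7   -4]
 [  34   36   34   37   39   31   36   13   18    4    9   12    4   10
    -6   -6   -1   -5]
 [  33   40   34   29   35   38   17   10   11   11   11   13   14    9
    12    5   11   -3]
 [  37   32   34   37   33   35   14   11   34   37   15   16   39   38
     7    6   14   10]
 [  32   23   30   36   35   22   34   37   36   41   18   17   37   34
    36   35    7   16]
 [  33   14   19   18   25   35   34   35   34   34   21   21   34   36
    38   35   11   11]
 [  24   16   20   22   14   39   39   38   38   38   17   18   36   32
    37   32   36   12]
 [  39   33   30   21   64   63   37   36   34   32   15   18   36   34
    30   36   34   10]
 [  34   40   37   27   65   65   59   32   36   36   24   22   37   31
    68   65   35   32]
 [  38   39   34   10   35   57   48 1377   40   37   24   17   31   38
    67   61   43   39]
 [  33   36   25   12   36   31   33   34   38   28   20   20   33   38
    36   43   35   30]
 [  33   34   16   11   
[... 2373 characters left out ...]
58 35  0  0 -1  2 -4  1 -6
   0 -1]
 [ 4  1  1  7  0  7 -3 -2 -2  0  1 52 58 59 60 56  3  3  1 -3 -3  1 -2  0
   0 -2]
 [-3  2 -3  6 -6  2 -5 -3 -6 -5 -4 60 56 55 57 48  2  8 -4 -3 -1 -2  0  4
   0 -1]
 [ 3  3 -5 -3 -2 -4 -2  1 -7  2  0 60 60 61 55  7  1 -2 -3  3  1  0 -1  0
  -1 -7]
 [ 2 -4 -4  4 -1 -1  1  1  2  4  2 -2 44 53 58  2  2 -7 -2 -1 -4  3  1  0
  -1  0]
 [ 0  4 -1  2 -1 -3  0  7 -1  1  0 -2 -1  2 -5 -6  0  5 -2 -2  3  1 -2 -9
  -2 -2]
 [-5  2  0 -2  1  3  8  0 -3 -4  4 -6 -2  0  1  2  1  3 -2  3  0  3  2 -5
   1 -2]
 [ 0  2  0  3  0 -5 -5 -7  4  1  2  5 -2 -1 -5 -1  2  0  4 -2 -2  1  1 -4
   0  4]
 [ 1 -4 -5  2 -2  0  3  2 -3  4  1 -1  8 -2 -1 -8  2 -5 -1 -3  0 -4 -1  2
   2 -6]]
```

```bash
cat >> h.py <<'E'
def measure(f,verbose=True):
    W=cloud(f);im=f['image'];z=cv2.medianBlur(W[...,2].astype(np.float32),3);g=im.mean(2);H,Wd=z.shape
    vv,uu=np.mgrid[:H,:Wd]
    def box(a,b,c,d): return (uu>=a)&(uu<b)&(vv>=c)&(vv<d)
    out={}
    # disc: bright, z>28 near (189,184); largest blobs (two halves)
    m=((g>125)&box(170,212,165,202)&(z>27)&(z<90)).astype(np.uint8)
    n,l,s,c=cv2.connectedComponentsWithStats(m)
    out['mask']=m
    hull=None
    st=(z>52)&(W[...,2]<.09)&(g>60)&box(172,208,166,200)
    n,l,s,c=cv2.connectedComponentsWithStats(st.astype(np.uint8))
    out['studs']=[(c[i],s[i,4],ray(f,c[i],.064)[0]) for i in range(1,n) if s[i,4]>5]
    pl=((z>46)&(z<.07*1e9)&box(150,280,150,235))
    return out,z,g
E
sed -i 's/z>27)&(z<90)/z>.027)\&(z<.09)/; s/(z>52)/(z>.052)/' h.py
python3 - <<'E'
from h import *
f=pickle.load(open('top.pkl','rb'))
o,z,g=measure(f)
for s in o['studs']:print(s)
im=f['image']
np.set_printoptions(linewidth=250)
print(g[160:208,166:214:1].astype(int)[::2])
vv,uu=np.mgrid[:384,:512]
roi=(uu>205)&(uu<275)&(vv>180)&(vv<225)
p=((z>.045)&(z<.07)&roi).astype(np.uint8)
n,l,s,c=cv2.connectedComponentsWithStats(p);i=1+s[1:,4].argmax();print('plate',c[i],s[i],ray(f,c[i],.058))
ys,xs=np.where(l==i);P=ray(f,np.c_[xs,ys],.058);print(cv2.minAreaRect((P*1000).astype(np.float32)))
# base plate: low sat mask, its contour at z .012
hsv=cv2.cvtColor(im,cv2.COLOR_RGB2HSV)
m=((hsv[...,1]<70)&(uu>130)&(uu<270)&(vv>135)&(vv<230)).astype(np.uint8)*255
cv2.imwrite('pics/mask.png',cv2.resize(m[130:240,130:280],None,fx=5,fy=5,interpolation=0))
E
```

```text
(array([177.95, 180.9 ]), np.int32(20), array([0.52598858, 0.14408646]))
(array([197.15789474, 181.84210526]), np.int32(19), array([0.5240811 , 0.08850581]))
[[159 150 130 ... 130 130 131]
 [157 130 112 ... 127 127 130]
 [133 114 112 ... 125 129 126]
 ...
 [ 96 125 130 ... 157 158 156]
 [129 130 131 ... 156 155 158]
 [131 128 132 ... 156 155 156]]
plate [258.47169811 210.81132075] [255 205   8  13  53] [[ 0.44360487 -0.08952615]]
((443.7890319824219, -89.32310485839844), (12.21786880493164, 36.3360595703125), 69.11653900146484)
```

View pics/mask.png

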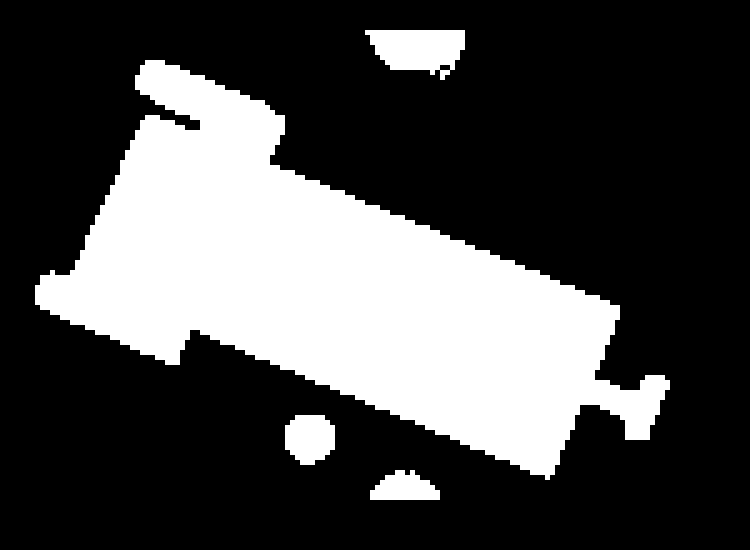

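```bash
python3 - <<'E'
from h import *
f=pickle.load(open('top.pkl','rb'));im=f['image'];hsv=cv2.cvtColor(im,cv2.COLOR_RGB2HSV);S=hsv[...,1].astype(float)
def edge(u0,u1,guess,sgn):
    pts=[]
    for u in range(u0,u1):
        v0=guess(u);vs=np.arange(int(v0)-6,int(v0)+7);s=S[vs,u]
        lo,hi=s.min(),s.max();t=(lo+hi)/2
        if sgn<0: # going down: high->low
            i=np.where((s[:-1]>=t)&(s[1:]<t))[0][-1]
        else: i=np.where((s[:-1]<t)&(s[1:]>=t))[0][0]
        pts.append((u,vs[i]+(s[i]-t)/(s[i]-s[i+1])))
    P=ray(f,pts,.012);vx,vy,x,y=cv2.fitLine((P*1000).astype(np.float32),cv2.DIST_HUBER,0,.01,.01).ravel()
    return np.array([x,y]),np.array([vx,vy])*np.sign(vy)
a=edge(188,252,lambda u:163+(u-184)*(143/350),-1)
b=edge(172,236,lambda u:196+(u-168)*(148/360),1)
for p,d in(a,b):print(p,d,np.degrees(np.arctan2(d[1],d[0])))
D=np.array([525.,116.3])
for p,d in(a,b):
    n=np.array([d[1],-d[0]]);print('offset edge from disc centre',(p-D)@n)
n=np.array([a[1][1],-a[1][0]]);print('plate off',(np.array([443.8,-89.3])-D)@n,(np.array([443.8,-89.3])-D)@a[1])
sd=np.array([.52599-.52408,.14409-.08851]);print('stud dir world',np.degrees(np.arctan2(sd[1],sd[0])))
E
```

```text
[543.48      10.766157] [0.36896023 0.9294452 ] 68.34849
[452.5498   85.05998] [0.3705419 0.9288158] 68.25095
offset edge from disc centre 56.11392036774813
offset edge from disc centre -55.71714929326963
plate off 0.38727278709411905 -221.053505384922
stud dir world 88.0318119739217
```

Measured values:
- **Disc centre:** (0.525, 0.116).
- **Fixture yaw:** -21.7°. The plate edges lie at +56.1 and -55.7 mm, so the two checks agree.
- **Stud a:** the left one. Joint angle is about 109.7°, so I'll turn the disc +70.3° to pi by pushing stud b.

```bash
cat >> h.py <<'E'
D=np.array([.525,.1163]);YAW=np.radians(-21.7)
def fx2w(x,y):
    c,s=np.cos(YAW),np.sin(YAW);return D+np.array([c*x-s*y,s*x+c*y])
def studpose(phi,gap,z):  # phi: world angle of stud; finger behind it (clockwise side)
    er=np.array([np.cos(phi),np.sin(phi)]);et=np.array([-er[1],er[0]])
    p=D+.028*er-(.018+gap)*et
    return [p[0],p[1],z],[np.pi,0,phi]
E
python3 - <<'E'
from h import *
from plant import robot
for a in(-92,-60,-21.7):
    for z in(.2,.054):
        q=robot.inverse_kinematics(*studpose(np.radians(a),.012,z));print(a,z,None if q is None else np.round(q,2))
for y in(-.255,-.12):
    p=fx2w(0,y)
    for yaw in(YAW,YAW+np.pi,YAW+np.pi/2,YAW-np.pi/2):
        q=robot.inverse_kinematics([p[0],p[1],.056],[np.pi,0,yaw]);print(y,np.degrees(yaw),p,None if q is None else np.round(q,2))
p,o=studpose(np.radians(-92),.014,.16)
robot.grip(0.0);print(robot.sense()['t'])
robot.goto(p,o);s=robot.sense();print(s['t'],s['tcp_pos'],s['tcp_rot'],s['opening'])
f=robot.grab_frame('scene');cv2.imwrite('pics/s1.png',cv2.resize(f['image'][100:260,180:420,::-1],None,fx=3,fy=3))
E
```

```text
-92 0.2 [ 0.35  0.32 -0.73  1.95  0.26  0.96 -2.12]
-92 0.054 [ 0.1   0.49 -0.45  2.08  0.35  0.64 -2.2 ]
-60 0.2 [ 0.38  0.35 -0.76  1.92  0.29  0.98 -1.55]
-60 0.054 [ 0.23  0.54 -0.59  2.04  0.47  0.69 -1.71]
-21.7 0.2 [ 0.39  0.41 -0.78  1.86  0.34  1.01 -0.91]
-21.7 0.054 [ 0.24  0.58 -0.61  1.98  0.49  0.73 -1.04]
-0.255 -21.7 [ 0.43071458 -0.12062881] [ 0.54  0.42 -0.43  2.2   0.32  0.58 -0.51]
-0.255 158.3 [ 0.43071458 -0.12062881] [ 1.08  0.71 -1.18  2.18  0.9   0.88  2.09]
-0.255 68.3 [ 0.43071458 -0.12062881] [ 0.7   0.46 -0.63  2.19  0.46  0.62  0.92]
-0.255 -111.7 [ 0.43071458 -0.12062881] [ 0.33  0.39 -0.18  2.21  0.13  0.55 -1.9 ]
-0.12 -21.7 [0.48063039 0.00480409] [ 0.34  0.48 -0.54  2.12  0.41  0.64 -0.86]
-0.12 158.3 [0.48063039 0.00480409] [ 0.78  0.76 -1.18  2.1   0.92  0.94  1.82]
-0.12 68.3 [0.48063039 0.00480409] [ 0.46  0.52 -0.7   2.12  0.54  0.68  0.59]
-0.12 -111.7 [0.48063039 0.00480409] [ 0.18  0.44 -0.34  2.13  0.25  0.6  -2.29]
0.8667
3.6083 [0.49237814 0.08866896 0.15998519] [-3.14145075e+00 -2.61912397e-04 -1.60710434e+00] -0.0015758753524993442
```

View pics/s1.png

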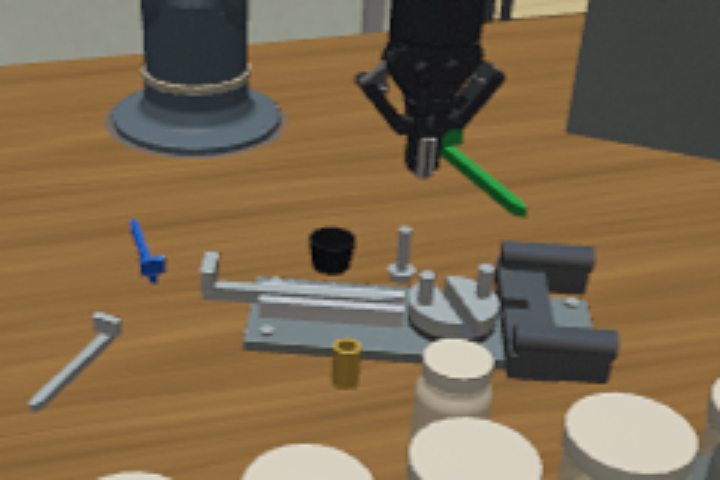

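The picture shows the closed fingers above the disc, on the robot's side of stud b, with the bolt and cup clear. I'll descend and turn the disc in arc steps.

```bash
python3 - <<'E'
from h import *
from plant import robot
p,o=studpose(np.radians(-92),.014,.055)
print(robot.move_straight(p,vel=.1,contact_N=8))
for a in(-92,-78,-64,-50,-36,-25):
    p,o=studpose(np.radians(a),0.0,.055)
    c=robot.move_straight(p,vel=.06,attitude=o,contact_N=25)
    s=robot.sense();print(a,c,round(s['t'],2),np.round(s['tcp_pos']-p,4),np.round(s['wrist_force'],1))
    if c:break
f=robot.grab_frame('scene');cv2.imwrite('pics/s2.png',cv2.resize(f['image'][130:250,220:410,::-1],None,fx=4,fy=4))
f=robot.grab_frame('top');cv2.imwrite('pics/t2.png',cv2.resize(f['image'][130:250,130:300,::-1],None,fx=4,fy=4))
E
```

```text
False
-92 False 5.24 [0.0008 0.     0.0002] [-0.2  0.5 -0.1]
-78 False 5.63 [-0.0004  0.     -0.0002] [-1.7  0.6 -0.3]
-64 False 6.03 [-0.0004 -0.0003 -0.0002] [-1.7 -0.9 -1.3]
-50 False 6.42 [-0.0001 -0.0005 -0.0002] [-1.2 -1.  -1.4]
-36 False 6.81 [ 0.0002 -0.0005 -0.0001] [ 0.1 -1.9 -1.1]
-25 False 7.15 [ 0.0003 -0.0005 -0.    ] [ 0.4 -3.2 -2.2]
```

View pics/s2.png

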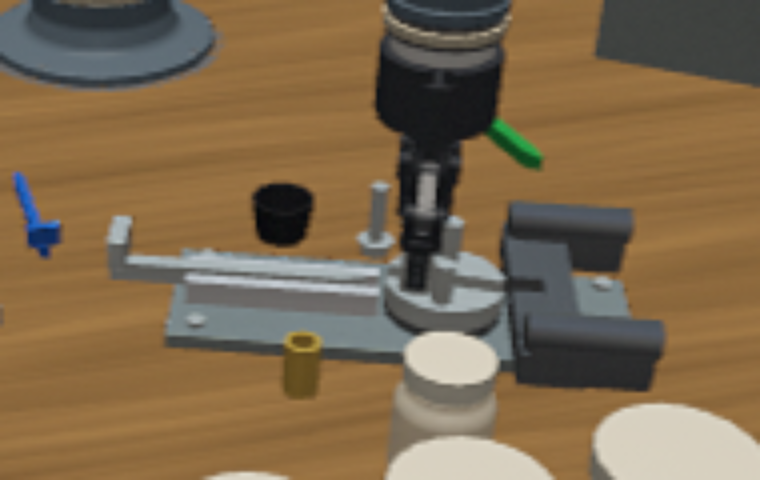

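View pics/t2.png

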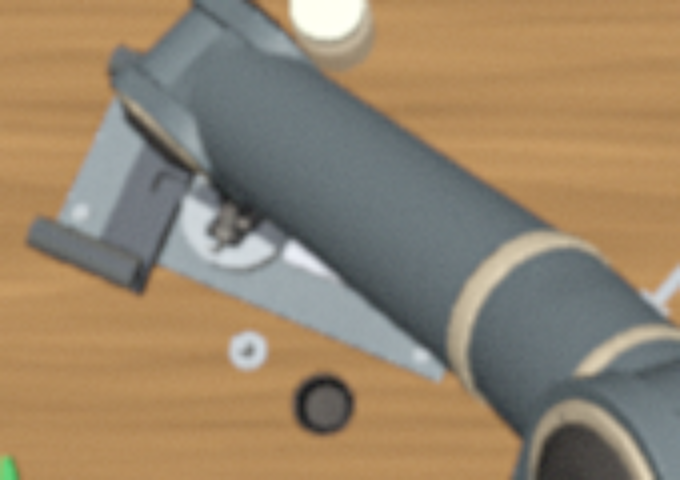

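The disc has turned and its slot is nearly in line, at scene crop (480,283). I'll back off towards the plate's approach pose and measure the angle.

```bash
python3 - <<'E'
from h import *
from plant import robot
p,o=studpose(np.radians(-22.5),0.0,.055)
print(robot.move_straight(p,vel=.03,attitude=o,contact_N=25))
p,o=studpose(np.radians(-22.5),0.012,.055);robot.move_straight(p,vel=.1)
p[2]=.15;robot.move_straight(p,vel=.2)
q=fx2w(0,-.265);robot.move_straight([q[0],q[1],.15],vel=.2,attitude=[np.pi,0,YAW])
f=robot.grab_frame('top');pickle.dump(f,open('top3.pkl','wb'));cv2.imwrite('pics/t3.png',cv2.resize(f['image'][130:250,130:300,::-1],None,fx=4,fy=4))
o,z,g=measure(f)
for s in o['studs']:print(s)
print(robot.sense()['t'])
f=robot.grab_frame('scene');pickle.dump(f,open('scene3.pkl','wb'));cv2.imwrite('pics/s3.png',cv2.resize(f['image'][130:250,220:410,::-1],None,fx=4,fy=4))
E
```

```text
False
(array([192.15789474, 172.84210526]), np.int32(19), array([0.55036355, 0.10402147]))
(array([182.72727273, 189.5       ]), np.int32(22), array([0.50103313, 0.12916236]))
9.775
```

View pics/t3.png

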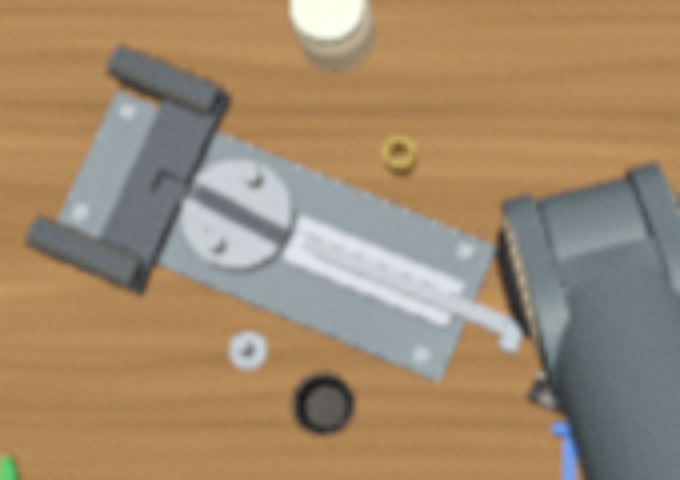

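View pics/s3.png

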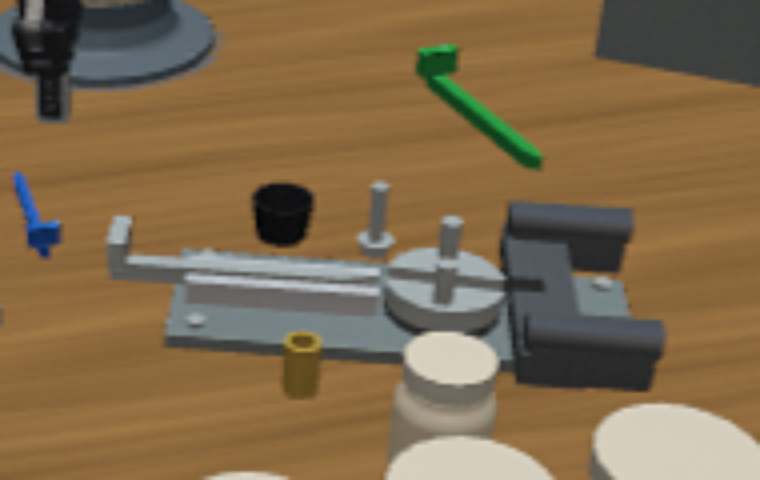

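The slot is still short of alignment: the studs read -27.0° against a target of -21.7°, about 0.09 rad. The finger contact face is about 2.5 mm shallower than I assumed, so I'll push again with that correction. This time I'll also check the slot's own direction.

```bash
cat >> h.py <<'E'
def slotdir(f):
    g=f['image'].astype(float).mean(2);vv,uu=np.mgrid[:384,:512]
    P=ray(f,np.c_[uu.ravel(),vv.ravel()],.036).reshape(384,512,2)
    d=np.array([-np.sin(YAW),np.cos(YAW)]);r=P-D
    al=r@d;ac=r@np.array([d[1],-d[0]])
    pts=[]
    m=(np.abs(al)<.034)&(np.abs(ac)<.014)
    w=np.where(m,np.clip(140-g,0,None),0)
    ys,xs=np.where(w>25);Q=(P[ys,xs]-D)*1000
    vx,vy,x,y=cv2.fitLine(Q.astype(np.float32),cv2.DIST_HUBER,0,.01,.01).ravel()
    return np.degrees(np.arctan2(vy,vx))%180-90,len(xs)
E
python3 - <<'E'
from h import *
from plant import robot
print('before',slotdir(pickle.load(open('top3.pkl','rb'))))
p,o=studpose(np.radians(-27),0.012,.15);robot.goto(p,o)
p[2]=.055;robot.move_straight(p,vel=.15)
for a,g in((-27,.002),(-21.7,-.0024)):
    p,o=studpose(np.radians(a),g,.055)
    print(robot.move_straight(p,vel=.03,attitude=o,contact_N=25),robot.sense()['wrist_force'].round(1))
p,o=studpose(np.radians(-21.7),0.012,.055);robot.move_straight(p,vel=.1)
p[2]=.15;robot.move_straight(p,vel=.2)
q=fx2w(0,-.265);robot.move_straight([q[0],q[1],.15],vel=.2,attitude=[np.pi,0,YAW])
f=robot.grab_frame('top');pickle.dump(f,open('top4.pkl','wb'));cv2.imwrite('pics/t4.png',cv2.resize(f['image'][130:250,130:300,::-1],None,fx=4,fy=4))
o,z,g=measure(f)
a,b=[s[2] for s in o['studs']];d=a-b;print(a,b,np.degrees(np.arctan2(d[1],d[0])),slotdir(f))
print(robot.sense()['t'])
E
```

```text
before (np.float32(-27.549324), 43)
False [-0.6 -0.3  0.4]
False [ 0.2 -2.   0.4]
[0.55133558 0.10662766] [0.50005487 0.12787849] -22.509208235009243 (np.float32(-21.666084), 47)
14.7167
```

View pics/t4.png

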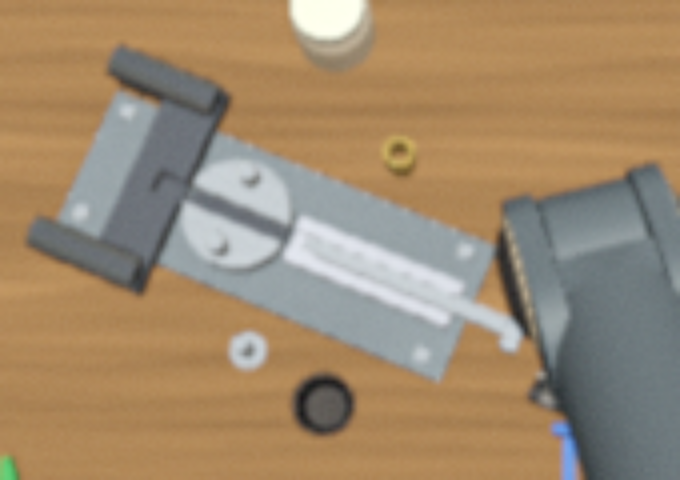

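The studs read -22.5° and the slot itself -21.7°, against a target of -21.7°, so the slot is lined up. Now I'll push the bar by its plate.

```bash
python3 - <<'E'
from h import *
from plant import robot
def go(y,z,v,c=None):
    q=fx2w(0,y);return robot.move_straight([q[0],q[1],z],vel=v,attitude=[np.pi,0,YAW],contact_N=c)
def rep(l,c=None):
    s=robot.sense();r=s['tcp_pos'][:2]-D;d=np.array([-np.sin(YAW),np.cos(YAW)]);print(l,c,round(s['t'],2),'y',round(r@d,4),'F',s['wrist_force'].round(1),'Falong',round(s['wrist_force'][:2]@d,1))
rep('a',go(-.265,.053,.12,8))
for y in(-.22,-.20,-.18,-.165,-.15,-.135,-.105):
    c=go(y,.053,.04,18);rep(y,c)
    if c:break
f=robot.grab_frame('scene');cv2.imwrite('pics/s5.png',cv2.resize(f['image'][130:250,220:410,::-1],None,fx=4,fy=4))
E
```

```text
a False 15.68 y -0.2647 F [-0.3 -0.7  0.8] Falong -0.7
-0.22 False 16.95 y -0.2201 F [-0.8 -3.9  3.2] Falong -3.9
-0.2 False 17.6 y -0.199 F [ 0.3 -0.9 -0.3] Falong -0.7
-0.18 False 18.25 y -0.1792 F [ 0.5 -0.3 -0.8] Falong -0.0
-0.165 False 18.77 y -0.1644 F [-0.6 -0.6 -0.2] Falong -0.7
-0.15 False 19.3 y -0.1494 F [-0.1  0.9 -0.5] Falong 0.8
-0.135 False 19.82 y -0.1344 F [ 0.2 -0.2  0.3] Falong -0.1
-0.105 True 20.38 y -0.118 F [ 0.8 -0.4 -0.1] Falong -0.1
```

View pics/s5.png

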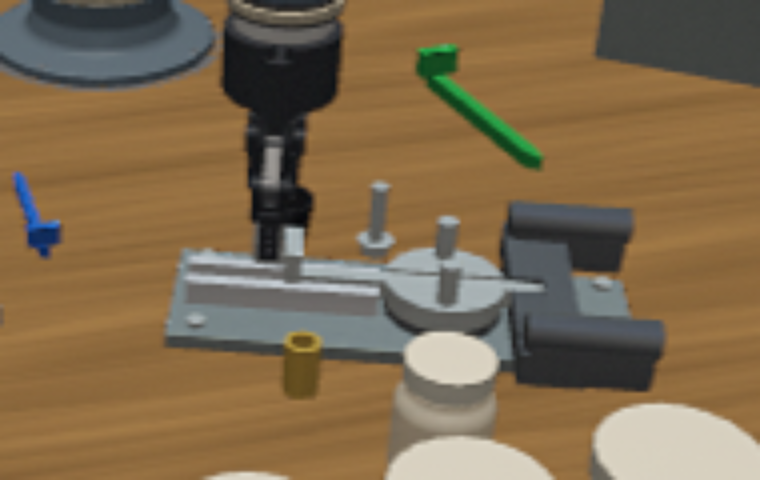

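The bar has passed through the slot and its nose is in the notch at crop (540,287). Contact came at y = -0.118, as predicted for home. I'll give one gentle confirming push, then back off and check.

```bash
python3 - <<'E'
from h import *
from plant import robot
def go(y,z,v,c=None):
    q=fx2w(0,y);return robot.move_straight([q[0],q[1],z],vel=v,attitude=[np.pi,0,YAW],contact_N=c)
d=np.array([-np.sin(YAW),np.cos(YAW)])
c=go(-.112,.053,.02,15);s=robot.sense();print(c,(s['tcp_pos'][:2]-D)@d,s['wrist_force'])
go(-.15,.053,.1);go(-.15,.15,.2);go(-.265,.2,.2)
f=robot.grab_frame('top');pickle.dump(f,open('top6.pkl','wb'));cv2.imwrite('pics/t6.png',cv2.resize(f['image'][130:250,130:300,::-1],None,fx=4,fy=4))
o,z,g=measure(f)
a,b=[s[2] for s in o['studs']];e=a-b;print('studs',np.degrees(np.arctan2(e[1],e[0])))
vv,uu=np.mgrid[:384,:512]
p=((z>.045)&(z<.07)&(uu>205)&(uu<240)&(vv>180)&(vv<215)).astype(np.uint8)
n,l,s,c=cv2.connectedComponentsWithStats(p);i=1+s[1:,4].argmax()
P=ray(f,c[i],.058)[0]-D;print('plate centre along',P@d,'across',P@np.array([d[1],-d[0]]),s[i]);print(robot.sense()['t'])
f=robot.grab_frame('scene');cv2.imwrite('pics/s6.png',cv2.resize(f['image'][130:250,220:410,::-1],None,fx=4,fy=4))
E
```

```text
True -0.11821436624218848 [0.03296592 0.27602997 0.01892525]
studs -22.08874828837958
plate centre along -0.10182317933551324 across -0.00034675958085281233 [216 190   9  12  55]
22.7167
```

View pics/t6.png

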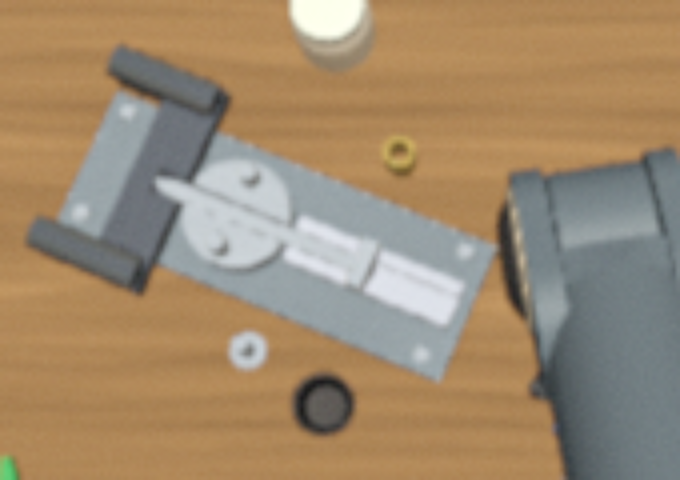

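View pics/s6.png

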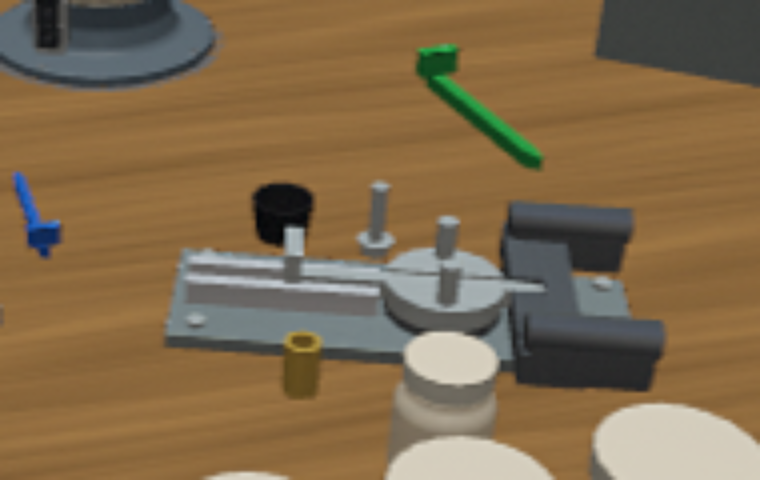

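The plate centre is at y = -101.8 mm, against an ideal of -103, and 0.3 mm off the centre line. The nose sits at the notch's end wall, at top crop (160,183), and the disc is aligned. The parts near the fixture look unmoved and the robot is clear, so I'll hand the job in.

```bash
python3 - <<'E'
from plant import robot
robot.sleep(.3);print(robot.close_job())
E
```

```text
the job is handed in; nothing more can be done
None
```

The bar is home in the pad carrier's notch and the job is handed in, at about 23 s of the 54 s allowed. No verdict was reported, so this rests on my own checks.

**What I did:** I turned the disc by about 70° to near pi, pushing stud b with the shut fingertips. I then pushed the channel bar by its end plate until it stopped at the notch's end wall.

**What failed on the way:** The first push left the slot about 0.09 rad short, because the fingers' contact face was about 2.5 mm shallower than I had assumed. I corrected that with a second push before touching the bar.

**Last checks:**
- **Disc:** the studs read -22.1° against the fixture's -21.7°, about 0.007 rad off.
- **Bar:** the plate centre is at y = -101.8 mm against -103 mm ideal, and 0.3 mm off the centre line. The 1.2 mm difference is within the camera's calibration error. A second gentle push met the end stop at the same place.
- **Surroundings:** the parts around the fixture looked unmoved in the last pictures. I did not measure their positions, and canister_b and the wrench were outside those crops. The robot was clear of everything.

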